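# Unhook the dipping basket past the sprung keeper

## Task

Take the wire dipping basket off the safety hook and stand it upright in the middle of the white saucer. Hold it by its wooden grip, press its crossbar back against the hook's red sprung keeper to open it, and lift it off while the keeper is held open, gently and without forcing the hook or touching the hook with the gripper; set the basket down gently, let go, and leave the things round about where they are.

Things in the scene. Friction and masses are not known exactly. Their poses are not given: they have to be found in the camera images.
- basket: Round steel wire dipping basket, 0.24 to 0.42 kg, hanging on the hook. Origin: centre of its underside; z up. Base 58 mm across, rim 72 mm across at 60 mm height. A rigid wire frame in its y-z plane (side wires 6 mm thick at y = +-30 mm, does not swing) carries a crossbar along y at 120 mm, which lies in the hook, and the wooden grip above. Its x is that of the stand within 0.05 rad.
- crossbar (a point): Centre of the crossbar (8 mm diameter), 120 mm above the basket's origin. Lifted anywhere short, it jams under the lip: its axis must be pressed back to 14.5 mm behind the true H (the keeper's hard stop is at 16 mm), then lifted 20 mm or more with the press kept up. Once off and in front of the nose, the rim is still under the hook: go forward or sideways before rising.
- grip (a point): Centre of the flat-sided wooden grip, 165 mm above the basket's origin: 20 mm thick along the basket's x, 74 mm long along its y, 26 mm high. Pinch it from above across its thickness. 32 mm free height between crossbar axis and grip.
- hook_stand: Dark steel stand, fixed; its bright hook holds the basket. Origin: underside, z up; x points from the hook's nose back to the post (at x = +74 mm, clamp top at z = 154 mm). Base plate 90 mm wide, x -46 to +92 mm. The hook is clamped in the post up to 9 mm fore or aft (x) of nominal, which is NOT measured: find the keeper and its stop by feel. Over 20 N between basket and hook harms it.
- hook_mid (a point): Nominal reference point H of the hook, 150 mm above the stand's origin, fixed to the stand (same axes): the true H lies up to 9 mm off along x. The hook is 25 mm wide. The crossbar lies loosely on two rails (tops 4 mm, undersides 14 mm below H), axis at H's height, between the front wall (inner face at x = -17 mm, outer -24 mm from the true H) and the face of the closed red keeper (+11 mm).
- lip (a point): Nominal end of the stiff lip that reaches back from the front wall over the crossbar, 10.5 mm behind (+x) and 10 mm above H; like the hook up to 9 mm off along x. Underside 7 mm, top 13 mm above H. The red keeper is a sprung flap behind the crossbar, pivot 12 mm below, top 12 mm above H, that yields backward (+x): about 4 N of push at first, 7 N at the end, then a hard stop; shuts itself.
- saucer: White saucer, 150 mm across, 19 mm high at its rim, fixed. Origin: centre of its underside, z up. The basket's underside rests about 12 mm above this.
- tamper_0: Bystander: coffee tamper with brown handle, 58 mm across, 93 mm high; origin at its underside.
- tamper_1: Bystander: coffee tamper with black handle, 58 mm across, 93 mm high; origin at its underside.
- brush: Bystander: grey cleaning brush, 30 x 85 x 55 mm; origin at its underside.
- cup: Bystander: white cup, 93 x 120 x 59 mm; origin at its underside.
- sweet_star: Bystander: yellow star sweet, 51 x 48 x 20 mm.
- sweet_blue: Bystander: blue wrapped sweet, 46 x 67 x 32 mm.
- sweet_green: Bystander: green wrapped sweet, 49 x 75 x 35 mm.

How it is judged (in metres and radians):
On the way, in this order (a step that is already met when the one before it is completed fails the run):
1. the basket's crossbar is pressed back against the keeper while still in the hook (x of crossbar in the frame of hook_stand above 0.003 m and contact force between basket and hook_stand above 4 N and z of crossbar in the frame of hook_stand below 0.16 m), for 0.1 s.
2. the basket is off the hook (distance of crossbar from where it was at the start of the episode above 0.06 m and contact force between basket and hook_stand below 0.1 N), for 0.2 s.
At the end, for the whole second after the job is handed in: The basket stands released and at rest on the saucer, upright within 0.1 rad, its centre within 20 mm of the saucer's centre (horizontal distance between basket and saucer below 0.02 m and angle between basket's own z axis and vertical below 0.1 rad and z of basket in the frame of saucer below 0.018 m and contact force between basket and saucer above 1 N and linear speed of basket below 0.02 m/s); the robot touches nothing.
It fails at once if the basket presses on the hook, its keeper or its lip with more than 20 N (contact force between basket and hook_stand above 20 N).
It fails at once if the gripper or arm touches the hook stand (contact force between any of the fingers, the arm and hook_stand above 1 N).
It fails at once if the basket is set down on the saucer with more than 25 N (contact force between basket and saucer above 25 N).
It fails at once if a bystander is moved by more than 20 mm (distance of any of tamper_0, tamper_1, brush, cup, sweet_star, sweet_blue, sweet_green from where it was at the start of the episode above 0.02 m).
It also fails if it takes over 72 s, if anything falls off the work surface, if the arm or the gripper's body presses on something with over 40 N, if the wrist force passes 120 N, or if a joint passes its speed limit or range.

## Robot

A 6-joint arm with a two-finger parallel gripper is mounted at the origin on a cart in front of the work surface, level with it; the furniture and walls round the work are solid. World frame = base frame: x ahead of the robot, y to its left, z up, the work surface at z = 0. Lengths are in m, angles in degrees, forces in N, time in s.
With the tool pointing down it reaches from about 0.25 to 0.725 m from the base axis. Payload 9.7 kg.
Tool frame: the origin (TCP) lies between the finger pads; the fingertips stand 11 mm ahead of it and the grasp point (between the pads) lies 8 mm behind it; z points along the fingers, y is the direction in which the jaws open and shut (so a half turn about z gives the same grasp; the last joint's range is limited). The gripper opens to 85 mm and grips with 20 to 120 N. Pads are 22 mm wide; open, the fingers measure 114 mm over their backs; the gripper's body (76 mm by 85 mm) begins 54 mm behind the grasp point. The pads swing forward as they close: fully open they stand 13 mm farther back than shut.
Start: joints at [75.459, 4.979, 10.078, 95.1, 0, 90], TCP at [0.138, 0.532, 0.242] pointing down, gripper open.
Joint ranges: [-179.16, 179.16], [-48.56, 103.87], [-65.8, 70.77], [-126.05, 130.52], [-82.76, 87.17], [-180, 180]. Speed limits (degrees/s): [127.2, 127.2, 147.25, 180, 180, 180].

## Interface

Orientations are given as [roll, pitch, yaw] about the fixed x, y, z axes, in that order (R = Rz(yaw) Ry(pitch) Rx(roll)).
In Python, from workcell import bot gives the robot as it stands.
- The arm moves only by the tool play_rows, never from a script. Its argument "targets" is a list of rows, each an object of numbers: "fingers": the gripper command: -1 is shut, 1 is fully open, values between are in proportion; "x", "y", "z": the shift along the tool's x, y, z in m; "wx", "wy", "wz": the turn, a rotation vector about the tool's x, y, z in degrees. In form: [{"fingers": .., "x": .., "y": .., "z": .., "wx": .., "wy": .., "wz": ..}, ...]. A call has 1 to 20 rows; each row is the pose to reach, as a shift and turn from the pose commanded when the call began, along the tool's axes at that moment; what a row does not reach only later rows make up. A row lasts 1/12 s, in which the tool goes at most 41.7 mm and 7.16 degrees, less where a joint would pass 70% of its speed; a pose out of reach is approached as far as the arm can. A call with a gripper value outside its range is refused whole. The fingers move at their own pace and stop on an object; "grip_force" is the grip in N (left out, the last holds). Time passes only in rows, so rows that repeat a pose let the fingers close. It gives the time, the measured TCP pose, the force and the opening at its end, in the units of the state.
- bot.get_obs(): the state, without advancing time (a new reading comes with each control period).
- bot.camera(name): name is "scene" or "top" or "wrist"; returns (picture, depth): 480x640x3 uint8, blue, green, red; 480x640 float32, m along the optical axis (not along the pixel's ray), 0 where there is no reading.
- bot.get_calibration(name): a dict with "fx", "fy", "cx", "cy" (pixels), "distortion" ([k1, k2, p1, p2, k3] as OpenCV has them; the pictures are not rectified), "camera_from_world" (4x4, takes a point from world to camera coordinates). Camera axes: x right, y down, z forward; pixel columns grow to the right and rows downward; lengths in m; the calibration is good to about 2 mm. A picture is of the moment at which its call begins: read the wrist's pose just before it. get_calibration takes no time and is no camera call; for the wrist camera it gives the pose at the moment of the call.
- bot.job_done(): hands the job in, once; it reports no verdict.
Trained networks look in the newest picture that a camera, given by its name, has taken for a name from the list of things; names that differ only in an ending like _2 or _b are one class to them, and where a whole thing is asked for, a point or a joint stands for the part that bears it (a point fixed in the world has none). Each returns a list of dicts, best first, with "confidence" (0 to 1); they miss things now and then, are a little off and sometimes report something else, mostly with a low value. They report only what shows in the picture. A call takes as long as a camera call.
- bot.look_for(query, camera): "extent" ([left, top, right, bottom] in pixels, round what is visible of it).
- bot.outline_of(query, camera): "region" (480x640 bool, what is visible of it) and "extent" ([left, top, right, bottom] in pixels, round what is visible of it).
- bot.place_of(query, camera): "point" ([row, column] in pixels: a listed point, or the origin of a listed thing).
The state is a dict: "time": time; "q": joint angles; "qd": joint speeds; "joint_efforts": joint torques, N m; "ee_pos": TCP position; "tcp_rot": TCP orientation; "wrist_force": force on the tool from outside, world axes, zero at the start; "torque": the same for the moment, N m; "opening": finger opening in m.
Only numpy, scipy, OpenCV 4.12 (cv2) and the standard library are available. Lean on these libraries where they do the work, as an engineer would, in place of code of your own. Each camera call takes 0.05 s, during which the arm holds its last target.

## Working session

There is one attempt and no reset: what is moved stays moved. The work goes in short steps, Python scripts to look and compute and a tool call to move; the robot and the scene stay as the last step left them, time stands still between calls to the robot, and variables do not carry over. Pictures are saved under pics/ and viewed, and the job is handed in when it is done.

Besides the shell and the picture viewer there is one more tool, called after "Call:" as name(argument=value, ...), one argument or row to a line, values as JSON. play_rows: Moves the arm, as the interface text tells. Its arguments: {"type":"object","properties":{"targets":{"type":"array","items":{"type":"object","properties":{"fingers":{"type":"number"},"x":{"type":"number"},"y":{"type":"number"},"z":{"type":"number"},"wx":{"type":"number"},"wy":{"type":"number"},"wz":{"type":"number"}}}},"grip_force":{"type":"number"}},"required":["targets"]}

```bash
mkdir -p pics; ls
python3 - <<'E'
from workcell import bot
import cv2
o=bot.get_obs(); print({k:o[k] for k in o})
for n in ("scene","top"):
    p,d=bot.camera(n); cv2.imwrite(f"pics/{n}0.png",p)
    c=bot.get_calibration(n); print(n,c)
    for q in ["basket","hook_stand","saucer","hook_mid","crossbar","grip","lip"]:
        try:
            r=bot.place_of(q,n); print(q,[(x["point"],round(x["confidence"],2)) for x in r[:2]])
        except Exception as e: print(q,e)
E
```

```text
pics
{'time': 0.0, 'q': array([7.54585440e+01, 5.01180693e+00, 1.00331484e+01, 9.51015749e+01,
       4.37936686e-04, 9.00031833e+01]), 'qd': array([ 0.10260498, -0.02480394, -0.00239837, -0.05596171,  0.0080056 ,
       -0.02024048]), 'joint_efforts': array([-1.31409361e-03, -5.20396936e+01,  4.64792204e+01,  1.65280985e-02,
       -9.87066232e-05, -6.78686419e-06]), 'ee_pos': array([0.13803291, 0.53215334, 0.24156461]), 'tcp_rot': array([-1.79919767e+02, -4.33478554e-04,  1.65455360e+02]), 'wrist_force': array([ 0.31331494, -0.53202033,  0.52759301]), 'torque': array([0.03877644, 0.01078047, 0.01660035]), 'opening': 0.08504735799055446}
scene {'fx': 451.1921815728624, 'fy': 451.1921815728624, 'cx': 318.5050351444968, 'cy': 241.21346563695872, 'distortion': array([-0.05487166,  0.        ,  0.        ,  0.        ,  0.        ]), 'camera_from_world': array([[ 0.66783528, -0.74417282, -0.0142426 , -0.37159567],
       [-0.41376928, -0.3552826 , -0.83819404,  0.32140127],
       [ 0.61870108,  0.5656687 , -0.54518611,  0.85383985],
       [ 0.        ,  0.        ,  0.        ,  1.   
[... 319 characters left out ...]
: 442.8675723781124, 'cx': 324.3298306003434, 'cy': 244.6369991612377, 'distortion': array([-0.04456375,  0.        ,  0.        ,  0.        ,  0.        ]), 'camera_from_world': array([[ 0.00307815, -0.9999158 , -0.01260648,  0.00869568],
       [-0.99583813, -0.0019168 , -0.09111942,  0.53510107],
       [ 0.09108758,  0.01283449, -0.99576018,  1.15473249],
       [ 0.        ,  0.        ,  0.        ,  1.        ]])}
basket [([276.9, 244.5], 0.68), ([304.5, 443.9], 0.56)]
hook_stand [([274.4, 252.2], 0.91)]
saucer [([276.0, 370.8], 0.67)]
hook_mid [([273.1, 236.8], 0.67)]
crossbar [([247.7, 450.6], 0.25)]
grip [([278.2, 227.9], 0.91), ([214.9, 479.8], 0.36)]
lip [([270.1, 233.3], 0.61)]
```

View pics/scene0.png

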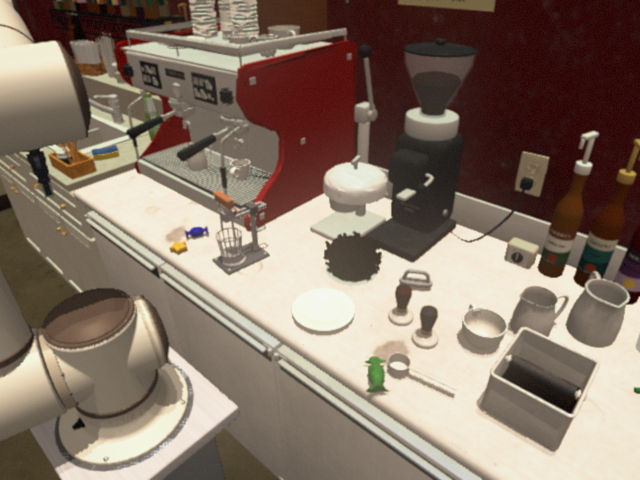

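View pics/top0.png

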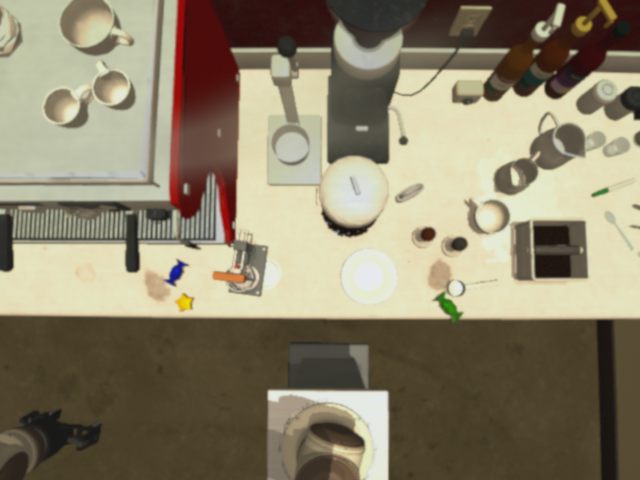

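The scene view shows the basket on its hook near (228,240), with the saucer at (323,310). In the top view the grip is at (228,277), the stand at (248,270) and the saucer at (369,276). The stand's x points roughly along world +x. Next I'll measure them.

```bash
cat > h.py <<'E'
from workcell import bot
import cv2, numpy as np
from scipy.spatial.transform import Rotation as R
def ray(c,rc):
    K=np.array([[c["fx"],0,c["cx"]],[0,c["fy"],c["cy"]],[0,0,1]])
    u=cv2.undistortPoints(np.array([[[rc[1],rc[0]]]],float),K,np.array(c["distortion"]))[0,0]
    T=np.linalg.inv(c["camera_from_world"]); d=T[:3,:3]@np.array([u[0],u[1],1]); return T[:3,3],d
def at_z(c,rc,z):
    o,d=ray(c,rc); return o+d*(z-o[2])/d[2]
def tri(c1,p1,c2,p2):
    o1,d1=ray(c1,p1);o2,d2=ray(c2,p2)
    s=np.linalg.lstsq(np.c_[d1,-d2],o2-o1,rcond=None)[0]
    a,b=o1+d1*s[0],o2+d2*s[1]; return (a+b)/2,np.linalg.norm(a-b)
def cloud(c,d):
    K=np.array([[c["fx"],0,c["cx"]],[0,c["fy"],c["cy"]],[0,0,1]])
    v,u=np.mgrid[:480,:640]
    n=cv2.undistortPoints(np.stack([u.ravel(),v.ravel()],1).astype(float)[:,None],K,np.array(c["distortion"])).reshape(480,640,2)
    P=np.dstack([n[...,0]*d,n[...,1]*d,d]); T=np.linalg.inv(c["camera_from_world"])
    return P@T[:3,:3].T+T[:3,3]
E
python3 - <<'E'
from h import *
cs=bot.get_calibration("scene");ct=bot.get_calibration("top")
for n,a,b in [("hook_mid",(216,229.3),(273.1,236.8)),("grip",(201.4,222.3),(278.2,227.9)),("lip",(207.1,227.9),(270.1,233.3)),("basket",(251.7,230.9),(276.9,244.5)),("stand",(262,235.4),(274.4,252.2)),("saucer",(313.6,324.5),(276,370.8))]:
    print(n,*tri(cs,a,ct,b))
print("saucer z0",at_z(ct,(276,370.8),0),at_z(cs,(313.6,324.5),0))
print("stand z0",at_z(ct,(274.4,252.2),0),at_z(cs,(262,235.4),0))
for n,c in (("scene",cs),("top",ct)):
    p,d=bot.camera(n); X=cloud(c,d)
    r=bot.outline_of("saucer",n)
    for e in r[:2]: 
        Q=X[e["region"]]; Q=Q[(Q[:,2]>-.01)&(Q[:,2]<.04)]; print(n,"saucer",e["confidence"],e["extent"],(Q.min(0)+Q.max(0))/2,np.median(Q,0),Q.max(0)-Q.min(0))
    r=bot.outline_of("hook_stand",n)
    for e in r[:1]: print("stand",e["confidence"],e["extent"])
    for q in ["tamper_0","tamper_1","brush","cup","sweet_star","sweet_blue","sweet_green"]:
        e=bot.look_for(q,n); 
        if e: x=e[0]["extent"]; print(q,e[0]["confidence"],at_z(c,((x[1]+x[3])/2,(x[0]+x[2])/2),.02).round(3))
    if n=="top":
        s=p[225:315,190:290]; cv2.imwrite("pics/topc.png",cv2.resize(s,(800,600*90*100//(75*100)*0+600),interpolation=cv2.INTER_CUBIC))
        dd=X[225:315,190:290]
        m=(dd[...,2]>.12)&(dd[...,2]<.25); print("high pts",m.sum()); 
        Q=dd[m];g=Q[Q[:,2]>.165]; print("grip cloud",len(g),g.min(0),g.max(0),np.median(g,0))
    else:
        s=p[180:280,195:295]; cv2.imwrite("pics/scenec.png",cv2.resize(s,(600,600),interpolation=cv2.INTER_CUBIC))
E
```

```text
hook_mid [0.45443329 0.21784152 0.14556069] 0.0025955826382970414
grip [0.44322504 0.22729437 0.19006855] 0.0017065845922777081
lip [0.45938382 0.22254992 0.16834412] 0.006215559455547153
basket [0.44674539 0.22116789 0.03486435] 0.004382911182768294
stand [0.45166482 0.20842028 0.00357339] 0.010712425026885705
saucer [ 0.45179808 -0.11427348  0.00461211] 0.0018474693531836065
saucer z0 [ 0.45255481 -0.11534708  0.        ] [ 0.45488404 -0.11030201  0.        ]
stand z0 [0.45592008 0.20565255 0.        ] [0.45080714 0.21652355 0.        ]
scene saucer 0.58 [293.8, 288.0, 354.7, 330.3] [ 0.46166443 -0.09978551  0.00994882] [ 0.45387043 -0.10658149  0.01445712] [0.16902662 0.16714574 0.02549224]
stand 0.79 [212.1, 203.2, 269.0, 273.7]
tamper_0 0.86 [ 0.553 -0.327  0.02 ]
tamper_1 0.86 [ 0.553 -0.327  0.02 ]
brush 0.38 [ 0.578 -0.245  0.02 ]
cup 0.83 [ 0.64  -0.427  0.02 ]
sweet_star 0.71 [0.374 0.37  0.02 ]
sweet_blue 0.71 [0.453 0.39  0.02 ]
sweet_green 0.8 [ 0.375 -0.319  0.02 ]
top saucer 0.71 [341.1, 247.8, 399.5, 302.7] [ 0.45024371 -0.10906032  0.00999537] [ 0.4497974  -0.10944522  0.01354779] [0.15098827 0.14933461 0.02972939]
stand 0.57 [230.1, 226.6, 266.6, 293.6]
tamper_0 0.98 [ 0.53  -0.342  0.02 ]
tamper_1 0.98 [ 0.53  -0.342  0.02 ]
brush 0.87 [ 0.68  -0.223  0.02 ]
cup 0.83 [ 0.609 -0.428  0.02 ]
sweet_star 0.63 [0.38  0.386 0.02 ]
sweet_blue 0.7 [0.465 0.409 0.02 ]
sweet_green 0.71 [ 0.378 -0.319  0.02 ]
high pts 881
grip cloud 345 [0.43391602 0.18671125 0.16507708] [0.52316192 0.31185001 0.2290643 ] [0.44723198 0.22598111 0.20710562]
```

View pics/topc.png

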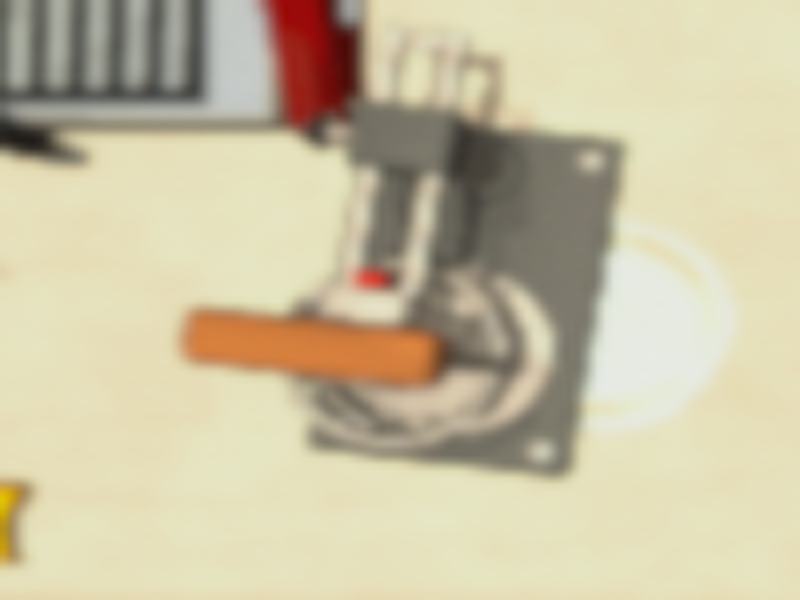

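View pics/scenec.png

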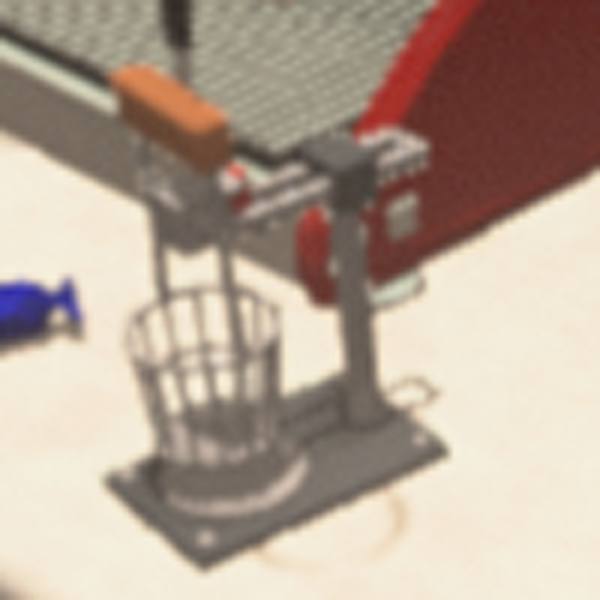

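Run:
```python
from h import *
ct=bot.get_calibration("top")
f=lambda x,y:(225+y*90/600,190+x*100/800)
for z in (0.006,0.01):
    br,fr,fl=[at_z(ct,f(*q),z) for q in((622,142),(570,472),(308,440))]
    print(br,fr,fl,np.linalg.norm(br-fr),np.linalg.norm(fl-fr),np.degrees(np.arctan2(*(br-fr)[[1,0]])),np.degrees(np.arctan2(*(fl-fr)[[1,0]]))-90)
    u=(br-fr)/np.linalg.norm(br-fr); v=np.array([-u[1],u[0],0]); 
    o=fr+u*.046+v*.045; print("stand origin",o)
a,b=[at_z(ct,f(*q),.206) for q in((185,335),(442,357))]; print(a,b,(a+b)/2,np.linalg.norm(a-b),np.degrees(np.arctan2(*(a-b)[[1,0]]))-90)
p,d=bot.camera("top");X=cloud(ct,d).reshape(-1,3)
m=(X[:,2]>.12)&(abs(X[:,0]-.47)<.2)&(abs(X[:,1]-.22)<.15)
for lo in np.arange(.12,.5,.04):
    Q=X[m&(X[:,2]>lo)&(X[:,2]<lo+.04)]
    if len(Q): print(round(lo,2),len(Q),np.percentile(Q,2,0).round(3),np.percentile(Q,98,0).round(3))
print(bot.get_calibration("wrist"))
```

```text
[0.53194786 0.16360455 0.006     ] [0.39849149 0.1792374  0.006     ] [0.41088794 0.26799206 0.006     ] 0.13436885955532665 0.08961618745644183 -6.681084421566709 -7.951119809114076
stand origin [0.44941453 0.21858004 0.006     ]
[0.53159813 0.16303876 0.01      ] [0.39858933 0.17861919 0.01      ] [0.4109442  0.26707618 0.01      ] 0.13391822362115863 0.08931563958780125 -6.681084421566716 -7.95111980911409
stand origin [0.44951238 0.21796183 0.01      ]
[0.44879902 0.25780678 0.206     ] [0.44170614 0.18494629 0.206     ] [0.44525258 0.22137653 0.206     ] 0.07320491227086928 -5.560158526903194
0.12 786 [0.458 0.194 0.12 ] [0.66  0.346 0.159]
0.16 307 [0.434 0.188 0.161] [0.666 0.309 0.199]
0.2 365 [0.436 0.189 0.202] [0.669 0.312 0.235]
0.24 25 [0.516 0.308 0.242] [0.524 0.315 0.276]
0.28 77 [0.52  0.243 0.286] [0.667 0.311 0.32 ]
0.32 191 [0.547 0.242 0.32 ] [0.669 0.309 0.359]
0.36 461 [0.566 0.242 0.362] [0.666 0.369 0.4  ]
0.4 989 [0.544 0.241 0.402] [0.664 0.368 0.439]
0.44 564 [0.548 0.237 0.441] [0.668 0.346 0.479]
0.48 3831 [0.566 0.239 0.482] [0.668 0.367 0.515]
{'fx': 379.773500769196, 'fy': 379.773500769196, 'cx': 318.27523313024534, 'cy': 236.34441088086425, 'distortion': array([-0.05201177,  0.        ,  0.        ,  0.        ,  0.        ]), 'camera_from_world': array([[ 2.52001434e-01,  9.67726852e-01, -1.28127006e-04,
        -5.50101047e-01],
       [ 9.25780831e-01, -2.41039896e-01,  2.91255252e-01,
        -3.75303932e-02],
       [ 2.81824644e-01, -7.35153587e-02, -9.56645369e-01,
         3.78778649e-01],
       [ 0.00000000e+00,  0.00000000e+00,  0.00000000e+00,
         1.00000000e+00]])}
```

```bash
cat >> h.py <<'E'
def shift(p,yaw,p0=None,r0=None):
    o=bot.get_obs()
    R0=R.from_euler("xyz",o["tcp_rot"] if r0 is None else r0,degrees=True); p0=o["ee_pos"] if p0 is None else np.array(p0)
    Rt=R.from_euler("xyz",[180,0,yaw],degrees=True)
    print("xyz",(R0.inv().apply(np.array(p)-p0)).round(4),"w",(R0.inv()*Rt).as_rotvec(degrees=True).round(2))
E
python3 -c "
from h import *
shift([.44,.2,.32],84.4)
"
```

```text
xyz [-0.3757 -0.2459 -0.0777] w [ 0.    0.   81.06]
```

Call:
play_rows(
  targets=[
    {"fingers": 1, "x": -0.03, "y": -0.02, "z": -0.02, "wz": 6},
    {"fingers": 1, "x": -0.06, "y": -0.04, "z": -0.04, "wz": 12},
    {"fingers": 1, "x": -0.09, "y": -0.06, "z": -0.06, "wz": 18},
    {"fingers": 1, "x": -0.12, "y": -0.08, "z": -0.078, "wz": 24},
    {"fingers": 1, "x": -0.15, "y": -0.1, "z": -0.078, "wz": 30},
    {"fingers": 1, "x": -0.18, "y": -0.12, "z": -0.078, "wz": 37},
    {"fingers": 1, "x": -0.21, "y": -0.14, "z": -0.078, "wz": 44},
    {"fingers": 1, "x": -0.24, "y": -0.16, "z": -0.078, "wz": 51},
    {"fingers": 1, "x": -0.27, "y": -0.18, "z": -0.078, "wz": 58},
    {"fingers": 1, "x": -0.3, "y": -0.2, "z": -0.078, "wz": 64},
    {"fingers": 1, "x": -0.33, "y": -0.22, "z": -0.078, "wz": 70},
    {"fingers": 1, "x": -0.355, "y": -0.235, "z": -0.078, "wz": 76},
    {"fingers": 1, "x": -0.376, "y": -0.246, "z": -0.078, "wz": 81},
    {"fingers": 1, "x": -0.376, "y": -0.246, "z": -0.078, "wz": 81},
    {"fingers": 1, "x": -0.376, "y": -0.246, "z": -0.078, "wz": 81},
  ],
)

```text
$.targets[0]: bad value
```

Run:
```python
from h import *
o=bot.get_obs(); print(o["time"],o["ee_pos"],o["tcp_rot"],o["q"].round(1))
c=bot.get_calibration("wrist"); p,d=bot.camera("wrist"); cv2.imwrite("pics/w1.png",p)
np.savez("w1.npz",p=p,d=d,T=c["camera_from_world"])
ct=bot.get_calibration("wrist")
for q,z in (("grip",.195),("crossbar",.15),("hook_mid",.15),("lip",.16),("hook_stand",0),("basket",.0)):
    for x in bot.place_of(q,"wrist")[:2]: print(q,x["confidence"],x["point"],at_z(c,x["point"],z).round(4))
print(np.linalg.inv(c["camera_from_world"])[:3,3])
```

```text
1.85 [0.13810691 0.5323898  0.24228018] [1.79998601e+02 1.95132475e-03 1.65458406e+02] [75.5  5.  10.1 95.1 -0.  90. ]
[0.06662201 0.55114728 0.37321728]
```

View pics/w1.png

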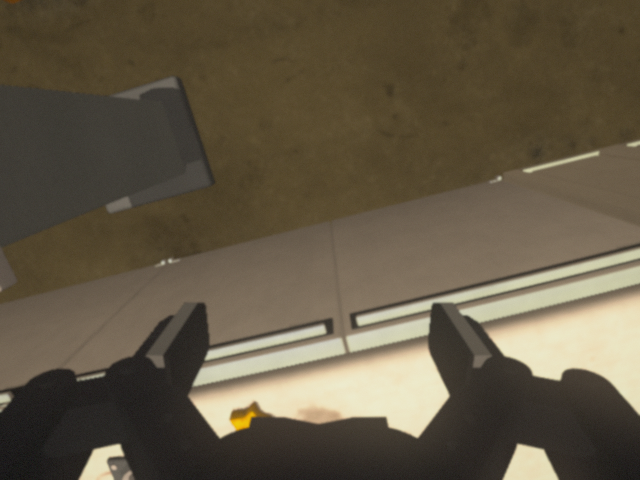

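Call:
play_rows(
  targets=[
    {"fingers": 1, "x": -0.03, "y": -0.02, "z": -0.02, "wx": 0, "wy": 0, "wz": 6},
    {"fingers": 1, "x": -0.06, "y": -0.04, "z": -0.04, "wx": 0, "wy": 0, "wz": 12},
    {"fingers": 1, "x": -0.09, "y": -0.06, "z": -0.06, "wx": 0, "wy": 0, "wz": 18},
    {"fingers": 1, "x": -0.12, "y": -0.08, "z": -0.078, "wx": 0, "wy": 0, "wz": 24},
    {"fingers": 1, "x": -0.15, "y": -0.1, "z": -0.078, "wx": 0, "wy": 0, "wz": 30},
    {"fingers": 1, "x": -0.18, "y": -0.12, "z": -0.078, "wx": 0, "wy": 0, "wz": 37},
    {"fingers": 1, "x": -0.21, "y": -0.14, "z": -0.078, "wx": 0, "wy": 0, "wz": 44},
    {"fingers": 1, "x": -0.24, "y": -0.16, "z": -0.078, "wx": 0, "wy": 0, "wz": 51},
    {"fingers": 1, "x": -0.27, "y": -0.18, "z": -0.078, "wx": 0, "wy": 0, "wz": 58},
    {"fingers": 1, "x": -0.3, "y": -0.2, "z": -0.078, "wx": 0, "wy": 0, "wz": 64},
    {"fingers": 1, "x": -0.33, "y": -0.22, "z": -0.078, "wx": 0, "wy": 0, "wz": 70},
    {"fingers": 1, "x": -0.355, "y": -0.235, "z": -0.078, "wx": 0, "wy": 0, "wz": 76},
    {"fingers": 1, "x": -0.376, "y": -0.246, "z": -0.078, "wx": 0, "wy": 0, "wz": 81},
    {"fingers": 1, "x": -0.376, "y": -0.246, "z": -0.078, "wx": 0, "wy": 0, "wz": 81},
    {"fingers": 1, "x": -0.376, "y": -0.246, "z": -0.078, "wx": 0, "wy": 0, "wz": 81},
  ],
)

```text
time: 3.45
ee_pos: [0.4408, 0.199, 0.32]
tcp_rot: [-180.0, 0.0, 84.4]
wrist_force: [-0.2, 0.3, 0.0]
opening: 0.0854
```

Run:
```python
from h import *
o=bot.get_obs(); print(o["time"],o["ee_pos"],o["tcp_rot"],o["q"].round(1))
c=bot.get_calibration("wrist"); p,d=bot.camera("wrist"); cv2.imwrite("pics/w2.png",p)
np.savez("w2.npz",p=p,d=d,T=c["camera_from_world"])
for q,z in (("grip",.195),("crossbar",.15),("hook_mid",.15),("lip",.16),("hook_stand",0),("basket",.0)):
    for x in bot.place_of(q,"wrist")[:2]: print(q,x["confidence"],x["point"],at_z(c,x["point"],z).round(4))
print(np.linalg.inv(c["camera_from_world"])[:3,3])
```

```text
3.45 [0.44084513 0.19902986 0.32002702] [-1.79966573e+02  1.08746938e-02  8.43546010e+01] [ 24.3  -1.6  12.2 103.8   0.  119.9]
grip 0.63 [196.7, 324.4] [0.4477 0.2232 0.195 ]
crossbar 0.76 [181.8, 322.2] [0.4469 0.2266 0.15  ]
hook_mid 0.91 [188.0, 322.2] [0.4465 0.2216 0.15  ]
lip 0.78 [193.4, 338.9] [0.459  0.2179 0.16  ]
hook_stand 0.57 [22.1, 242.1] [0.377  0.3845 0.    ]
basket 0.95 [168.2, 320.0] [0.445  0.2197 0.    ]
basket 0.41 [193.4, 341.2] [0.4674 0.1872 0.    ]
[0.4486718  0.27310351 0.45095494]
```

View pics/w2.png

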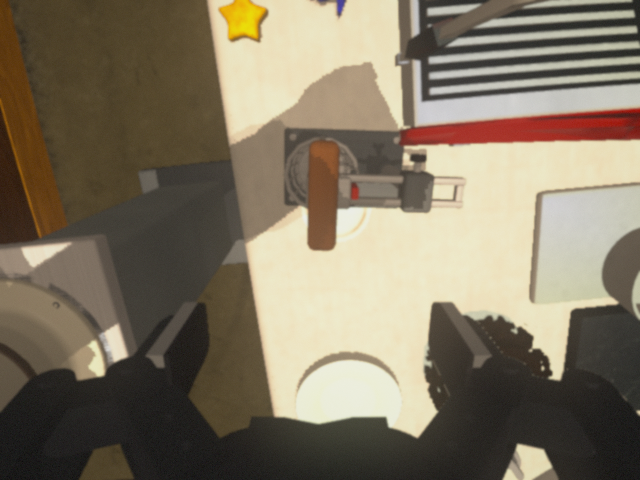

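Run:
```python
from h import *
w=np.load("w2.npz"); c=bot.get_calibration("wrist"); p,d=w["p"],w["d"]; X=cloud(c,d)
hsv=cv2.cvtColor(p,cv2.COLOR_BGR2HSV)
m=np.zeros((480,640),bool); m[130:260,300:345]=1
m&=(hsv[...,0]<18)&(hsv[...,1]>110)
n,l,st,_=cv2.connectedComponentsWithStats(m.astype(np.uint8)); k=1+st[1:,4].argmax(); m=l==k; print(st[k])
Q=X[m]; print("z",np.percentile(Q[:,2],[5,50,95])); Q=Q[Q[:,2]>.185]
q=Q[:,:2]; print(q.shape, cv2.minAreaRect(q.astype(np.float32)*1000))
r=cv2.minAreaRect(np.argwhere(m)[:,::-1].astype(np.float32)); b=cv2.boxPoints(r)
print("grip corners",b,[at_z(c,(v,u),.207)[:2].round(4) for u,v in b])
# plate corners
for z in (.008,):
  for n,(u,v) in dict(fl=(285,128),fr=(286,204),bl=(403,131)).items(): print(n,at_z(c,(v,u),z).round(4))
cv2.imwrite("pics/w2c.png",cv2.resize(p[110:270,270:480],(788,600),interpolation=cv2.INTER_CUBIC))
# clamp cloud
C=X[160:220,395:440].reshape(-1,3); C=C[(C[:,2]>.145)&(C[:,2]<.16)]; print("clamp",len(C),C.mean(0),cv2.minAreaRect((C[:,:2]*1000).astype(np.float32)))
red=(hsv[...,2]>100)&(hsv[...,1]>170)&((hsv[...,0]<5)|(hsv[...,0]>172)); red[:160]=0;red[220:]=0;red[:,:338]=0;red[:,370:]=0
v,u=np.nonzero(red); print("keeper",len(u),u.mean() if len(u) else 0,v.mean() if len(u) else 0, at_z(c,(v.mean(),u.mean()),.162), X[red].mean(0), [u.min(),u.max(),v.min(),v.max()])
```

```text
[ 308  140   31  110 2978]
z [0.20494027 0.20722572 0.20852267]
(2977, 2) ((446.26812744140625, 232.6658935546875), (83.34138488769531, 19.250804901123047), 82.95136260986328)
grip corners [[305.14328 248.27475]
 [309.3279  139.47415]
 [339.322   140.62778]
 [335.13736 249.42838]] [array([0.4305, 0.1929]), array([0.4407, 0.2641]), array([0.4593, 0.2616]), array([0.4507, 0.1901])]
fl [0.4092 0.2709 0.008 ]
fr [0.4    0.1839 0.008 ]
bl [0.5418 0.2551 0.008 ]
clamp 1409 [0.52051713 0.21362926 0.15220529] ((522.582275390625, 217.01535034179688), (41.818172454833984, 36.79286575317383), 88.0594253540039)
keeper 52 354.1730769230769 192.53846153846155 [0.46976122 0.21926446 0.162     ] [0.46979373 0.21917798 0.16157353] [np.int64(352), np.int64(357), np.int64(187), np.int64(198)]
```

View pics/w2c.png

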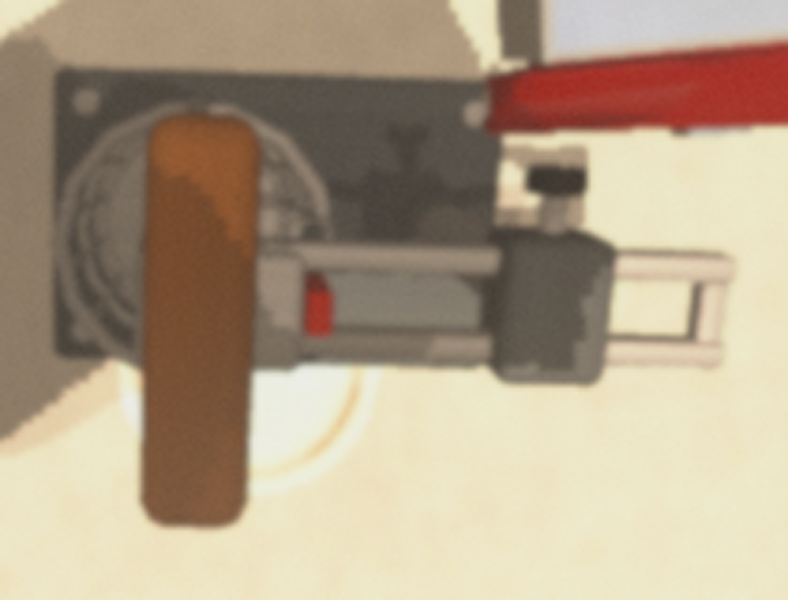

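```bash
python3 -c "
from h import *
shift([.4455,.2235,.187],83)
"
```

```text
xyz [0.0234 0.0035 0.1335] w [ 0.01 -0.01  1.56]
```

Call:
play_rows(
  targets=[
    {"fingers": 1, "x": 0.0235, "y": 0.004, "z": 0.03, "wx": 0, "wy": 0, "wz": 1.4},
    {"fingers": 1, "x": 0.0235, "y": 0.004, "z": 0.06, "wx": 0, "wy": 0, "wz": 1.4},
    {"fingers": 1, "x": 0.0235, "y": 0.004, "z": 0.085, "wx": 0, "wy": 0, "wz": 1.4},
    {"fingers": 1, "x": 0.0235, "y": 0.004, "z": 0.105, "wx": 0, "wy": 0, "wz": 1.4},
    {"fingers": 1, "x": 0.0235, "y": 0.004, "z": 0.12, "wx": 0, "wy": 0, "wz": 1.4},
    {"fingers": 1, "x": 0.0235, "y": 0.004, "z": 0.13, "wx": 0, "wy": 0, "wz": 1.4},
    {"fingers": 1, "x": 0.0235, "y": 0.004, "z": 0.1335, "wx": 0, "wy": 0, "wz": 1.4},
    {"fingers": 1, "x": 0.0235, "y": 0.004, "z": 0.1335, "wx": 0, "wy": 0, "wz": 1.4},
  ],
)

```text
time: 4.47
ee_pos: [0.4462, 0.223, 0.1865]
tcp_rot: [-180.0, 0.0, 83.1]
wrist_force: [-0.0, 0.5, 0.2]
opening: 0.0855
```

Run:
```python
from h import *
p,d=bot.camera("wrist"); cv2.imwrite("pics/w3.png",p)
p,d=bot.camera("scene"); cv2.imwrite("pics/s3.png",cv2.resize(p[130:290,150:360],(788,600),interpolation=cv2.INTER_CUBIC))
```

```text
(no output)
```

View pics/w3.png

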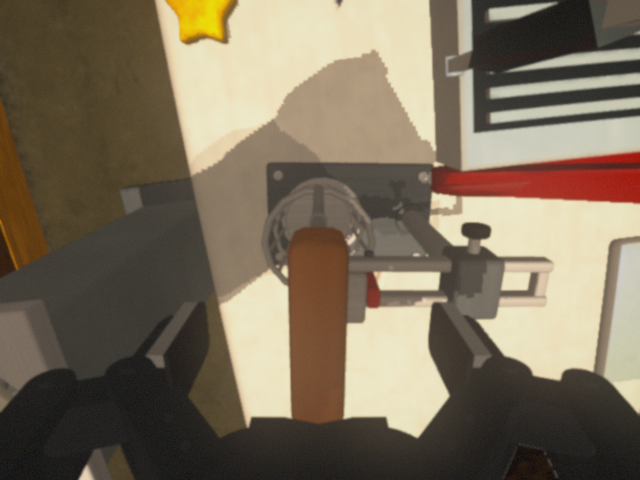

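View pics/s3.png

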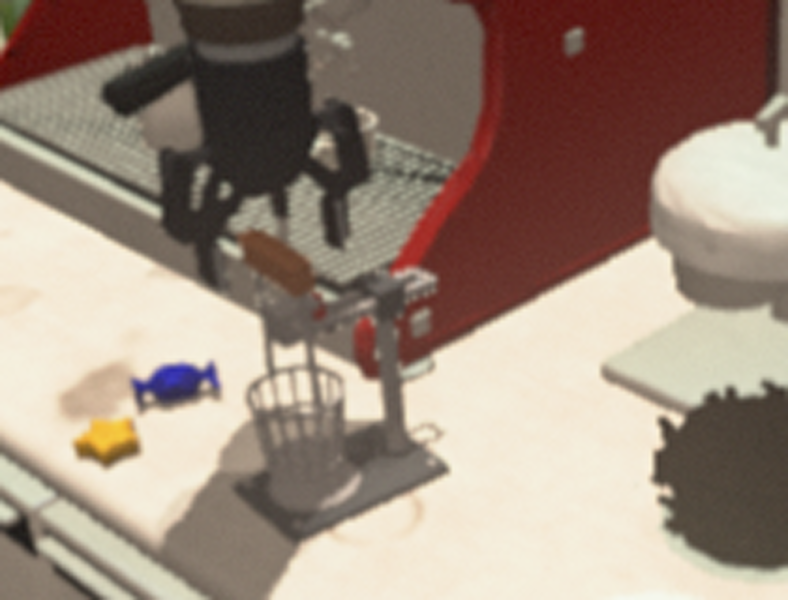

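Call:
play_rows(
  targets=[
    {"fingers": 0.2, "x": 0, "y": 0, "z": 0, "wx": 0, "wy": 0, "wz": 0},
    {"fingers": -0.2, "x": 0, "y": 0, "z": 0, "wx": 0, "wy": 0, "wz": 0},
    {"fingers": -0.5, "x": 0, "y": 0, "z": 0, "wx": 0, "wy": 0, "wz": 0},
    {"fingers": -0.7, "x": 0, "y": 0, "z": 0, "wx": 0, "wy": 0, "wz": 0},
    {"fingers": -1, "x": 0, "y": 0, "z": 0, "wx": 0, "wy": 0, "wz": 0},
    {"fingers": -1, "x": 0, "y": 0, "z": 0, "wx": 0, "wy": 0, "wz": 0},
    {"fingers": -1, "x": 0, "y": 0, "z": 0, "wx": 0, "wy": 0, "wz": 0},
    {"fingers": -1, "x": 0, "y": 0, "z": 0, "wx": 0, "wy": 0, "wz": 0},
  ],
  grip_force=30,
)

```text
time: 5.23
ee_pos: [0.4465, 0.2229, 0.187]
tcp_rot: [180.0, -0.0, 83.1]
wrist_force: [-0.5, -0.3, 2.3]
opening: 0.0195
```

Call:
play_rows(
  targets=[
    {"fingers": -1, "x": 0, "y": 0, "z": 0, "wx": 0, "wy": 0, "wz": 0},
    {"fingers": -1, "x": 0, "y": 0, "z": 0, "wx": 0, "wy": 0, "wz": 0},
    {"fingers": -1, "x": 0, "y": 0, "z": 0, "wx": 0, "wy": 0, "wz": 0},
  ],
  grip_force=110,
)

```text
time: 5.48
ee_pos: [0.4468, 0.2229, 0.1871]
tcp_rot: [180.0, -0.0, 83.1]
wrist_force: [0.1, 0.2, 5.0]
opening: 0.0187
```

Run:
```python
from h import *
o=bot.get_obs(); print(o["time"],o["ee_pos"],o["tcp_rot"],o["wrist_force"],o["torque"],o["opening"])
p,d=bot.camera("wrist"); cv2.imwrite("pics/w4.png",p)
```

```text
5.4833 [0.44677047 0.22294755 0.18709533] [ 1.79957486e+02 -2.31602130e-02  8.30541847e+01] [0.09164332 0.158263   5.00095132] [ 0.04539811 -0.00940512 -0.19637887] 0.018738125766620314
```

View pics/w4.png

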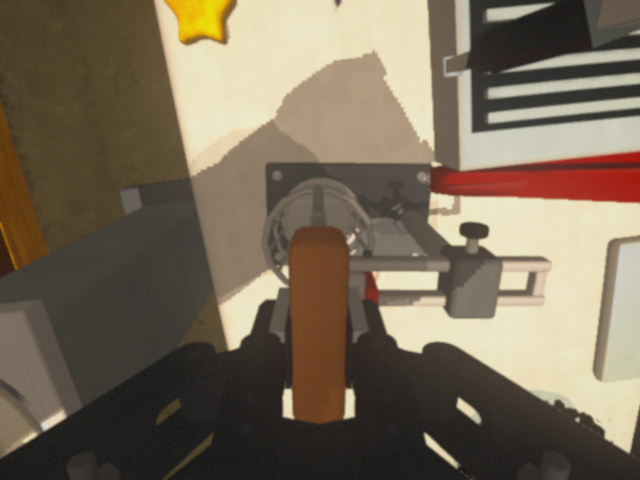

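Call:
play_rows(
  targets=[
    {"fingers": -1, "x": 0, "y": 0, "z": -0.001, "wx": 0, "wy": 0, "wz": 0},
    {"fingers": -1, "x": 0, "y": 0, "z": -0.001, "wx": 0, "wy": 0, "wz": 0},
  ],
)

```text
time: 5.7
ee_pos: [0.4463, 0.2227, 0.1873]
tcp_rot: [-180.0, 0.0, 83.1]
wrist_force: [-0.2, 0.4, 0.6]
opening: 0.0186
```

Call:
play_rows(
  targets=[
    {"fingers": -1, "x": 0, "y": 0, "z": -0.0007, "wx": 0, "wy": 0, "wz": 0},
    {"fingers": -1, "x": 0, "y": 0, "z": -0.0007, "wx": 0, "wy": 0, "wz": 0},
  ],
)

```text
time: 5.87
ee_pos: [0.4463, 0.2227, 0.1878]
tcp_rot: [-179.9, 0.0, 83.1]
wrist_force: [-0.3, 0.6, -4.0]
opening: 0.0187
```

Call:
play_rows(
  targets=[
    {"fingers": -1, "x": 0, "y": 0, "z": -0.0005, "wx": 0, "wy": 0, "wz": 0},
    {"fingers": -1, "x": 0, "y": 0, "z": -0.0005, "wx": 0, "wy": 0, "wz": 0},
  ],
)

```text
time: 6.03
ee_pos: [0.4464, 0.2228, 0.1886]
tcp_rot: [-180.0, 0.0, 83.1]
wrist_force: [0.1, -0.5, -3.6]
opening: 0.0186
```

Call:
play_rows(
  targets=[
    {"fingers": -1, "x": 0, "y": 0.0015, "z": 0, "wx": 0, "wy": 0, "wz": 0},
    {"fingers": -1, "x": 0, "y": 0.003, "z": 0, "wx": 0, "wy": 0, "wz": 0},
    {"fingers": -1, "x": 0, "y": 0.0045, "z": 0, "wx": 0, "wy": 0, "wz": 0},
    {"fingers": -1, "x": 0, "y": 0.006, "z": 0, "wx": 0, "wy": 0, "wz": 0},
    {"fingers": -1, "x": 0, "y": 0.0075, "z": 0, "wx": 0, "wy": 0, "wz": 0},
    {"fingers": -1, "x": 0, "y": 0.009, "z": 0, "wx": 0, "wy": 0, "wz": 0},
    {"fingers": -1, "x": 0, "y": 0.009, "z": 0, "wx": 0, "wy": 0, "wz": 0},
  ],
)

```text
time: 6.62
ee_pos: [0.4557, 0.2217, 0.1889]
tcp_rot: [-180.0, 0.0, 83.0]
wrist_force: [0.1, -0.1, -3.2]
opening: 0.0181
```

Call:
play_rows(
  targets=[
    {"fingers": -1, "x": 0, "y": 0.001, "z": 0, "wx": 0, "wy": 0, "wz": 0},
    {"fingers": -1, "x": 0, "y": 0.002, "z": 0, "wx": 0, "wy": 0, "wz": 0},
    {"fingers": -1, "x": 0, "y": 0.003, "z": 0, "wx": 0, "wy": 0, "wz": 0},
    {"fingers": -1, "x": 0, "y": 0.003, "z": 0, "wx": 0, "wy": 0, "wz": 0},
  ],
)

```text
time: 6.95
ee_pos: [0.4586, 0.2214, 0.189]
tcp_rot: [180.0, -0.0, 83.1]
wrist_force: [-0.1, -0.3, -3.0]
opening: 0.0185
```

Call:
play_rows(
  targets=[
    {"fingers": -1, "x": 0, "y": 0.001, "z": 0, "wx": 0, "wy": 0, "wz": 0},
    {"fingers": -1, "x": 0, "y": 0.002, "z": 0, "wx": 0, "wy": 0, "wz": 0},
    {"fingers": -1, "x": 0, "y": 0.002, "z": 0, "wx": 0, "wy": 0, "wz": 0},
  ],
)

```text
time: 7.2
ee_pos: [0.4606, 0.2211, 0.189]
tcp_rot: [180.0, 0.0, 83.1]
wrist_force: [-0.4, -0.1, -3.4]
opening: 0.019
```

Call:
play_rows(
  targets=[
    {"fingers": -1, "x": 0, "y": 0.001, "z": 0, "wx": 0, "wy": 0, "wz": 0},
    {"fingers": -1, "x": 0, "y": 0.002, "z": 0, "wx": 0, "wy": 0, "wz": 0},
    {"fingers": -1, "x": 0, "y": 0.002, "z": 0, "wx": 0, "wy": 0, "wz": 0},
  ],
)

```text
time: 7.45
ee_pos: [0.4626, 0.2209, 0.1889]
tcp_rot: [-180.0, 0.0, 83.1]
wrist_force: [-0.8, 0.9, -3.9]
opening: 0.0187
```

Call:
play_rows(
  targets=[
    {"fingers": -1, "x": 0, "y": 0.001, "z": 0, "wx": 0, "wy": 0, "wz": 0},
    {"fingers": -1, "x": 0, "y": 0.001, "z": 0, "wx": 0, "wy": 0, "wz": 0},
  ],
)

```text
time: 7.62
ee_pos: [0.4635, 0.2208, 0.189]
tcp_rot: [180.0, 0.0, 83.1]
wrist_force: [0.4, -0.3, -2.5]
opening: 0.0185
```

Call:
play_rows(
  targets=[
    {"fingers": -1, "x": 0, "y": 0.001, "z": 0, "wx": 0, "wy": 0, "wz": 0},
    {"fingers": -1, "x": 0, "y": 0.001, "z": 0, "wx": 0, "wy": 0, "wz": 0},
  ],
)

```text
time: 7.78
ee_pos: [0.4644, 0.2207, 0.189]
tcp_rot: [-180.0, 0.0, 83.1]
wrist_force: [-1.1, 0.8, -3.7]
opening: 0.0185
```

Call:
play_rows(
  targets=[
    {"fingers": -1, "x": 0, "y": 0.001, "z": 0, "wx": 0, "wy": 0, "wz": 0},
    {"fingers": -1, "x": 0, "y": 0.001, "z": 0, "wx": 0, "wy": 0, "wz": 0},
  ],
)

```text
time: 7.95
ee_pos: [0.465, 0.2206, 0.189]
tcp_rot: [-179.9, -0.0, 83.1]
wrist_force: [-3.2, 1.6, -2.5]
opening: 0.0183
```

Call:
play_rows(
  targets=[
    {"fingers": -1, "x": 0, "y": 0.001, "z": 0, "wx": 0, "wy": 0, "wz": 0},
    {"fingers": -1, "x": 0, "y": 0.001, "z": 0, "wx": 0, "wy": 0, "wz": 0},
  ],
)

```text
time: 8.12
ee_pos: [0.4662, 0.2205, 0.1891]
tcp_rot: [-180.0, -0.0, 83.1]
wrist_force: [-4.1, 1.1, -0.9]
opening: 0.0185
```

Call:
play_rows(
  targets=[
    {"fingers": -1, "x": 0, "y": 0.001, "z": 0, "wx": 0, "wy": 0, "wz": 0},
    {"fingers": -1, "x": 0, "y": 0.002, "z": 0, "wx": 0, "wy": 0, "wz": 0},
    {"fingers": -1, "x": 0, "y": 0.002, "z": 0, "wx": 0, "wy": 0, "wz": 0},
  ],
)

```text
time: 8.37
ee_pos: [0.4683, 0.2202, 0.1891]
tcp_rot: [-180.0, -0.0, 83.1]
wrist_force: [-5.2, 0.4, 0.5]
opening: 0.0188
```

Call:
play_rows(
  targets=[
    {"fingers": -1, "x": 0, "y": 0.001, "z": 0, "wx": 0, "wy": 0, "wz": 0},
    {"fingers": -1, "x": 0, "y": 0.002, "z": 0, "wx": 0, "wy": 0, "wz": 0},
    {"fingers": -1, "x": 0, "y": 0.002, "z": 0, "wx": 0, "wy": 0, "wz": 0},
  ],
)

```text
time: 8.62
ee_pos: [0.4702, 0.22, 0.189]
tcp_rot: [-180.0, 0.0, 83.1]
wrist_force: [-5.5, 0.7, -0.3]
opening: 0.0186
```

Call:
play_rows(
  targets=[
    {"fingers": -1, "x": 0, "y": 0.001, "z": 0, "wx": 0, "wy": 0, "wz": 0},
    {"fingers": -1, "x": 0, "y": 0.001, "z": 0, "wx": 0, "wy": 0, "wz": 0},
  ],
)

```text
time: 8.78
ee_pos: [0.471, 0.2199, 0.1888]
tcp_rot: [-179.9, 0.0, 83.1]
wrist_force: [-5.5, 0.9, -1.4]
opening: 0.0184
```

Call:
play_rows(
  targets=[
    {"fingers": -1, "x": 0, "y": 0.001, "z": 0, "wx": 0, "wy": 0, "wz": 0},
    {"fingers": -1, "x": 0, "y": 0.001, "z": 0, "wx": 0, "wy": 0, "wz": 0},
  ],
)

```text
time: 8.95
ee_pos: [0.4718, 0.2197, 0.1887]
tcp_rot: [-179.9, 0.0, 83.1]
wrist_force: [-6.5, 1.1, -2.4]
opening: 0.0185
```

Call:
play_rows(
  targets=[
    {"fingers": -1, "x": 0, "y": 0.0008, "z": 0, "wx": 0, "wy": 0, "wz": 0},
    {"fingers": -1, "x": 0, "y": 0.0008, "z": 0, "wx": 0, "wy": 0, "wz": 0},
  ],
)

```text
time: 9.12
ee_pos: [0.4725, 0.2196, 0.1885]
tcp_rot: [-179.9, 0.0, 83.1]
wrist_force: [-5.8, -0.0, -3.2]
opening: 0.0184
```

Call:
play_rows(
  targets=[
    {"fingers": -1, "x": 0, "y": 0.0006, "z": 0, "wx": 0, "wy": 0, "wz": 0},
    {"fingers": -1, "x": 0, "y": 0.0006, "z": 0, "wx": 0, "wy": 0, "wz": 0},
  ],
)

```text
time: 9.28
ee_pos: [0.473, 0.2196, 0.1885]
tcp_rot: [-179.9, 0.0, 83.1]
wrist_force: [-6.3, 0.4, -3.1]
opening: 0.0186
```

Call:
play_rows(
  targets=[
    {"fingers": -1, "x": 0, "y": 0.0005, "z": 0, "wx": 0, "wy": 0, "wz": 0},
    {"fingers": -1, "x": 0, "y": 0.0005, "z": 0, "wx": 0, "wy": 0, "wz": 0},
  ],
)

```text
time: 9.45
ee_pos: [0.4735, 0.2195, 0.1885]
tcp_rot: [-179.9, 0.0, 83.1]
wrist_force: [-7.6, 0.8, -3.1]
opening: 0.0185
```

Call:
play_rows(
  targets=[
    {"fingers": -1, "x": 0, "y": 0.0005, "z": 0, "wx": 0, "wy": 0, "wz": 0},
    {"fingers": -1, "x": 0, "y": 0.0005, "z": 0, "wx": 0, "wy": 0, "wz": 0},
  ],
)

```text
time: 9.62
ee_pos: [0.474, 0.2194, 0.1886]
tcp_rot: [-179.9, 0.0, 83.1]
wrist_force: [-7.5, 1.0, -2.7]
opening: 0.0185
```

Call:
play_rows(
  targets=[
    {"fingers": -1, "x": 0, "y": 0.0005, "z": 0, "wx": 0, "wy": 0, "wz": 0},
    {"fingers": -1, "x": 0, "y": 0.0005, "z": 0, "wx": 0, "wy": 0, "wz": 0},
  ],
)

```text
time: 9.78
ee_pos: [0.4745, 0.2194, 0.1886]
tcp_rot: [-179.9, 0.0, 83.1]
wrist_force: [-7.0, 0.2, -1.3]
opening: 0.0186
```

Call:
play_rows(
  targets=[
    {"fingers": -1, "x": 0, "y": 0.0005, "z": 0, "wx": 0, "wy": 0, "wz": 0},
    {"fingers": -1, "x": 0, "y": 0.0005, "z": 0, "wx": 0, "wy": 0, "wz": 0},
  ],
)

```text
time: 9.95
ee_pos: [0.475, 0.2193, 0.1887]
tcp_rot: [-179.9, 0.0, 83.1]
wrist_force: [-7.2, 0.9, -2.0]
opening: 0.0184
```

Call:
play_rows(
  targets=[
    {"fingers": -1, "x": 0, "y": 0.0005, "z": 0, "wx": 0, "wy": 0, "wz": 0},
    {"fingers": -1, "x": 0, "y": 0.0005, "z": 0, "wx": 0, "wy": 0, "wz": 0},
  ],
)

```text
time: 10.12
ee_pos: [0.4752, 0.2193, 0.1887]
tcp_rot: [-179.9, 0.0, 83.1]
wrist_force: [-8.7, 1.3, -2.4]
opening: 0.0185
```

Call:
play_rows(
  targets=[
    {"fingers": -1, "x": 0, "y": 0.0005, "z": 0, "wx": 0, "wy": 0, "wz": 0},
    {"fingers": -1, "x": 0, "y": 0.0005, "z": 0, "wx": 0, "wy": 0, "wz": 0},
  ],
)

```text
time: 10.28
ee_pos: [0.4754, 0.2193, 0.1887]
tcp_rot: [-179.8, 0.0, 83.1]
wrist_force: [-10.0, 0.7, -0.0]
opening: 0.0183
```

Run:
```python
from h import *
o=bot.get_obs(); print(o["ee_pos"],o["wrist_force"],o["torque"])
p,d=bot.camera("wrist"); cv2.imwrite("pics/w5.png",p)
p,d=bot.camera("scene"); cv2.imwrite("pics/s5.png",cv2.resize(p[160:280,190:310],(600,600),interpolation=cv2.INTER_CUBIC))
```

```text
[0.47538272 0.21929226 0.1886559 ] [-9.9789231   0.73285054 -0.03376135] [ 0.30816858  2.44738036 -0.01916647]
```

View pics/w5.png

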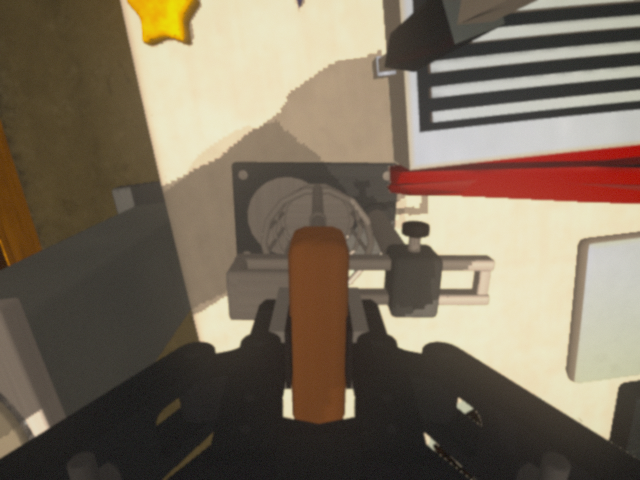

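View pics/s5.png

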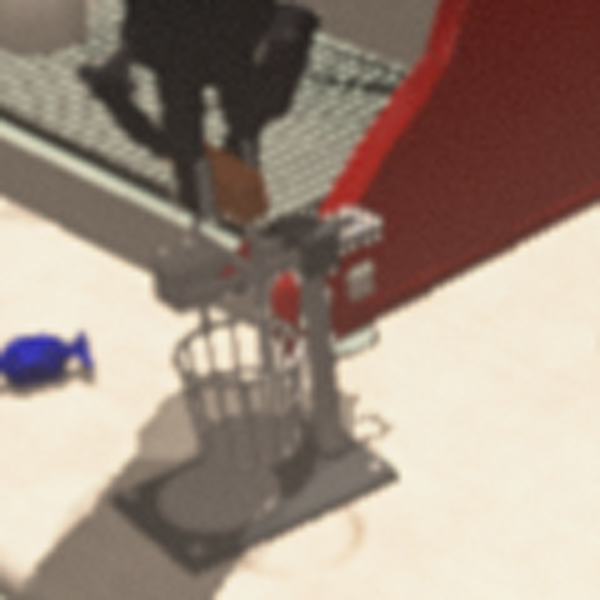

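Call:
play_rows(
  targets=[
    {"fingers": -1, "x": 0, "y": 0.0005, "z": -0.001, "wx": 0, "wy": 0, "wz": 0},
    {"fingers": -1, "x": 0, "y": 0.0005, "z": -0.002, "wx": 0, "wy": 0, "wz": 0},
    {"fingers": -1, "x": 0, "y": 0.0005, "z": -0.002, "wx": 0, "wy": 0, "wz": 0},
  ],
)

```text
time: 10.63
ee_pos: [0.4767, 0.2191, 0.1909]
tcp_rot: [-179.9, 0.0, 83.1]
wrist_force: [-5.7, 0.5, -1.3]
opening: 0.0186
```

Call:
play_rows(
  targets=[
    {"fingers": -1, "x": 0, "y": 0, "z": -0.001, "wx": 0, "wy": 0, "wz": 0},
    {"fingers": -1, "x": 0, "y": 0, "z": -0.001, "wx": 0, "wy": 0, "wz": 0},
  ],
)

```text
time: 10.8
ee_pos: [0.4768, 0.2191, 0.1918]
tcp_rot: [-179.9, 0.0, 83.1]
wrist_force: [-4.8, -0.0, -1.6]
opening: 0.0188
```

Call:
play_rows(
  targets=[
    {"fingers": -1, "x": 0, "y": 0.001, "z": -0.001, "wx": 0, "wy": 0, "wz": 0},
    {"fingers": -1, "x": 0, "y": 0.001, "z": -0.002, "wx": 0, "wy": 0, "wz": 0},
    {"fingers": -1, "x": 0, "y": 0.001, "z": -0.003, "wx": 0, "wy": 0, "wz": 0},
    {"fingers": -1, "x": 0, "y": 0.001, "z": -0.003, "wx": 0, "wy": 0, "wz": 0},
  ],
)

```text
time: 11.13
ee_pos: [0.4782, 0.219, 0.1951]
tcp_rot: [180.0, 0.0, 83.1]
wrist_force: [-5.0, 0.7, -1.6]
opening: 0.0184
```

Call:
play_rows(
  targets=[
    {"fingers": -1, "x": 0, "y": 0, "z": -0.001, "wx": 0, "wy": 0, "wz": 0},
    {"fingers": -1, "x": 0, "y": 0, "z": -0.002, "wx": 0, "wy": 0, "wz": 0},
    {"fingers": -1, "x": 0, "y": 0, "z": -0.003, "wx": 0, "wy": 0, "wz": 0},
    {"fingers": -1, "x": 0, "y": 0, "z": -0.003, "wx": 0, "wy": 0, "wz": 0},
  ],
)

```text
time: 11.47
ee_pos: [0.4784, 0.219, 0.1982]
tcp_rot: [180.0, -0.0, 83.1]
wrist_force: [-3.0, -0.4, -2.6]
opening: 0.0184
```

Call:
play_rows(
  targets=[
    {"fingers": -1, "x": 0, "y": 0, "z": -0.001, "wx": 0, "wy": 0, "wz": 0},
    {"fingers": -1, "x": 0, "y": 0, "z": -0.002, "wx": 0, "wy": 0, "wz": 0},
    {"fingers": -1, "x": 0, "y": 0, "z": -0.003, "wx": 0, "wy": 0, "wz": 0},
    {"fingers": -1, "x": 0, "y": 0, "z": -0.003, "wx": 0, "wy": 0, "wz": 0},
  ],
)

```text
time: 11.8
ee_pos: [0.4786, 0.219, 0.2015]
tcp_rot: [179.9, -0.0, 83.1]
wrist_force: [-2.0, -0.8, -1.3]
opening: 0.0187
```

Call:
play_rows(
  targets=[
    {"fingers": -1, "x": 0, "y": 0, "z": -0.002, "wx": 0, "wy": 0, "wz": 0},
    {"fingers": -1, "x": 0, "y": 0, "z": -0.004, "wx": 0, "wy": 0, "wz": 0},
    {"fingers": -1, "x": 0, "y": 0, "z": -0.006, "wx": 0, "wy": 0, "wz": 0},
    {"fingers": -1, "x": 0, "y": 0, "z": -0.008, "wx": 0, "wy": 0, "wz": 0},
    {"fingers": -1, "x": 0, "y": 0, "z": -0.01, "wx": 0, "wy": 0, "wz": 0},
    {"fingers": -1, "x": 0, "y": 0, "z": -0.012, "wx": 0, "wy": 0, "wz": 0},
    {"fingers": -1, "x": 0, "y": 0, "z": -0.014, "wx": 0, "wy": 0, "wz": 0},
    {"fingers": -1, "x": 0, "y": 0, "z": -0.014, "wx": 0, "wy": 0, "wz": 0},
  ],
)

```text
time: 12.47
ee_pos: [0.4784, 0.2191, 0.2155]
tcp_rot: [180.0, -0.0, 83.1]
wrist_force: [0.0, 0.1, -3.2]
opening: 0.0183
```

Run:
```python
from h import *
o=bot.get_obs(); print(o["ee_pos"],o["wrist_force"],o["torque"])
p,d=bot.camera("wrist"); cv2.imwrite("pics/w6.png",p)
p,d=bot.camera("scene"); cv2.imwrite("pics/s6.png",cv2.resize(p[160:280,190:310],(600,600),interpolation=cv2.INTER_CUBIC))
```

```text
[0.47836365 0.21905938 0.21547402] [ 0.02799342  0.13002339 -3.20149394] [-0.04357978  0.00539232  0.00407497]
```

View pics/w6.png

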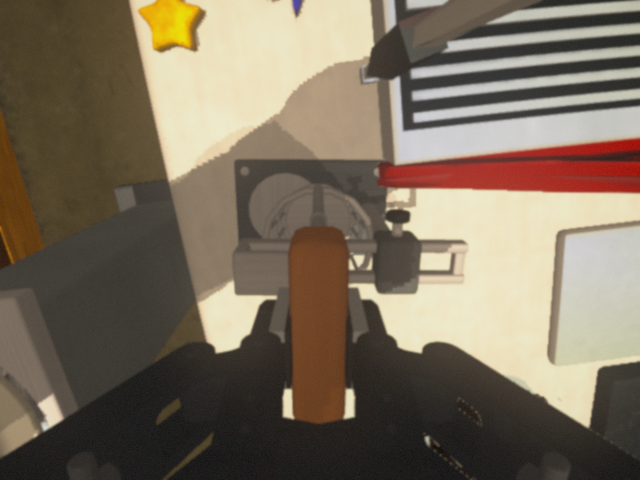

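View pics/s6.png

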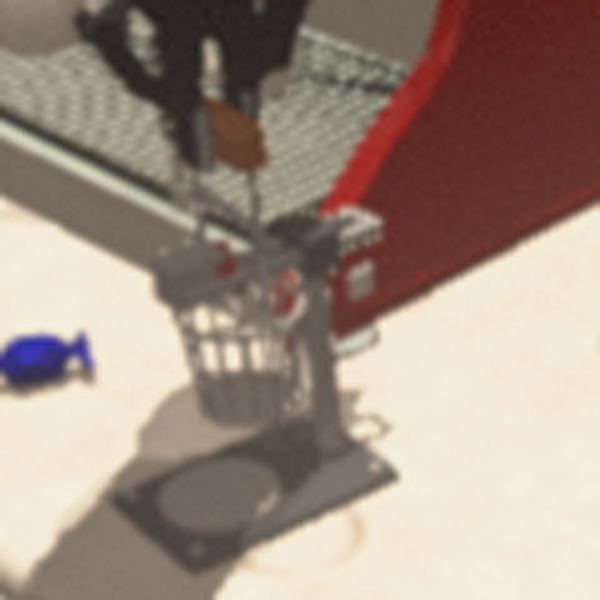

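Call:
play_rows(
  targets=[
    {"fingers": -1, "x": 0, "y": -0.004, "z": -0.001, "wx": 0, "wy": 0, "wz": 0},
    {"fingers": -1, "x": 0, "y": -0.008, "z": -0.002, "wx": 0, "wy": 0, "wz": 0},
    {"fingers": -1, "x": 0, "y": -0.012, "z": -0.002, "wx": 0, "wy": 0, "wz": 0},
    {"fingers": -1, "x": 0, "y": -0.016, "z": -0.002, "wx": 0, "wy": 0, "wz": 0},
    {"fingers": -1, "x": 0, "y": -0.016, "z": -0.002, "wx": 0, "wy": 0, "wz": 0},
  ],
)

```text
time: 12.98
ee_pos: [0.4615, 0.2211, 0.2172]
tcp_rot: [-180.0, -0.0, 83.1]
wrist_force: [0.3, -0.0, -3.3]
opening: 0.0184
```

Call:
play_rows(
  targets=[
    {"fingers": -1, "x": 0, "y": -0.008, "z": 0, "wx": 0, "wy": 0, "wz": 0},
    {"fingers": -1, "x": 0, "y": -0.016, "z": 0, "wx": 0, "wy": 0, "wz": 0},
    {"fingers": -1, "x": 0, "y": -0.024, "z": 0, "wx": 0, "wy": 0, "wz": 0},
    {"fingers": -1, "x": 0, "y": -0.032, "z": 0, "wx": 0, "wy": 0, "wz": 0},
    {"fingers": -1, "x": 0, "y": -0.04, "z": 0, "wx": 0, "wy": 0, "wz": 0},
    {"fingers": -1, "x": 0, "y": -0.048, "z": 0, "wx": 0, "wy": 0, "wz": 0},
    {"fingers": -1, "x": 0, "y": -0.056, "z": 0, "wx": 0, "wy": 0, "wz": 0},
    {"fingers": -1, "x": 0, "y": -0.064, "z": 0, "wx": 0, "wy": 0, "wz": 0},
    {"fingers": -1, "x": 0, "y": -0.072, "z": 0, "wx": 0, "wy": 0, "wz": 0},
    {"fingers": -1, "x": 0, "y": -0.08, "z": 0, "wx": 0, "wy": 0, "wz": 0},
    {"fingers": -1, "x": 0, "y": -0.08, "z": 0, "wx": 0, "wy": 0, "wz": 0},
  ],
)

```text
time: 13.9
ee_pos: [0.3816, 0.2308, 0.2173]
tcp_rot: [-180.0, -0.0, 83.1]
wrist_force: [-0.1, -0.4, -4.4]
opening: 0.0184
```

Run:
```python
from h import *
o=bot.get_obs(); print(o["time"],o["ee_pos"],o["wrist_force"],o["tcp_rot"])
p,d=bot.camera("scene"); cv2.imwrite("pics/s7.png",p)
p,d=bot.camera("wrist"); cv2.imwrite("pics/w7.png",p)
shift([.45,-.109,.26],83)
```

```text
13.9 [0.38162622 0.23076985 0.21725719] [-0.08207744 -0.38307027 -4.38167197] [-1.79995244e+02 -1.46375908e-02  8.30978912e+01]
xyz [-0.3292  0.1076 -0.0429] w [ 0.03 -0.02  0.09]
```

View pics/s7.png

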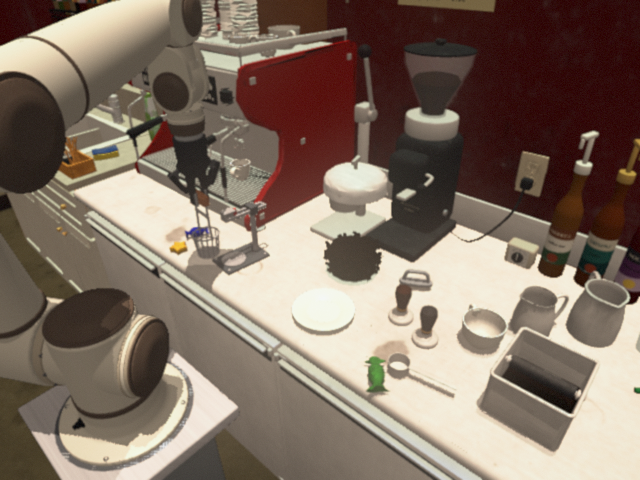

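View pics/w7.png

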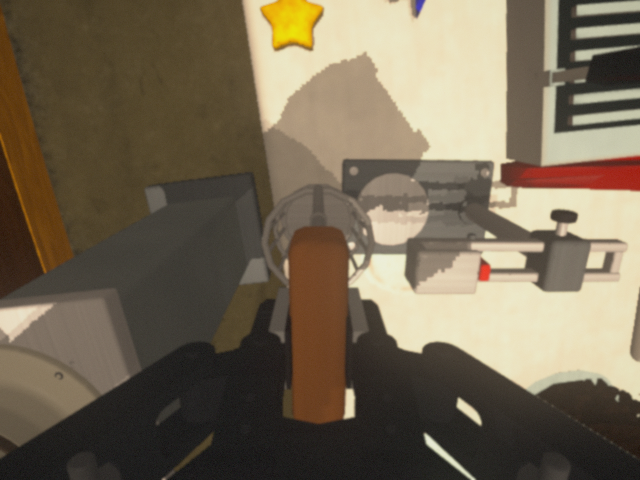

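Call:
play_rows(
  targets=[
    {"fingers": -1, "x": 0, "y": 0, "z": -0.015, "wx": 0, "wy": 0, "wz": 0},
    {"fingers": -1, "x": 0, "y": 0, "z": -0.03, "wx": 0, "wy": 0, "wz": 0},
    {"fingers": -1, "x": -0.01, "y": 0, "z": -0.04, "wx": 0, "wy": 0, "wz": 0},
    {"fingers": -1, "x": -0.03, "y": 0, "z": -0.043, "wx": 0, "wy": 0, "wz": 0},
    {"fingers": -1, "x": -0.05, "y": 0, "z": -0.043, "wx": 0, "wy": 0, "wz": 0},
    {"fingers": -1, "x": -0.07, "y": 0, "z": -0.043, "wx": 0, "wy": 0, "wz": 0},
    {"fingers": -1, "x": -0.09, "y": 0.005, "z": -0.043, "wx": 0, "wy": 0, "wz": 0},
    {"fingers": -1, "x": -0.11, "y": 0.014, "z": -0.043, "wx": 0, "wy": 0, "wz": 0},
    {"fingers": -1, "x": -0.13, "y": 0.023, "z": -0.043, "wx": 0, "wy": 0, "wz": 0},
    {"fingers": -1, "x": -0.15, "y": 0.032, "z": -0.043, "wx": 0, "wy": 0, "wz": 0},
    {"fingers": -1, "x": -0.17, "y": 0.041, "z": -0.043, "wx": 0, "wy": 0, "wz": 0},
    {"fingers": -1, "x": -0.19, "y": 0.05, "z": -0.043, "wx": 0, "wy": 0, "wz": 0},
    {"fingers": -1, "x": -0.21, "y": 0.06, "z": -0.043, "wx": 0, "wy": 0, "wz": 0},
    {"fingers": -1, "x": -0.23, "y": 0.07, "z": -0.043, "wx": 0, "wy": 0, "wz": 0},
    {"fingers": -1, "x": -0.25, "y": 0.08, "z": -0.043, "wx": 0, "wy": 0, "wz": 0},
    {"fingers": -1, "x": -0.27, "y": 0.09, "z": -0.043, "wx": 0, "wy": 0, "wz": 0},
    {"fingers": -1, "x": -0.29, "y": 0.1, "z": -0.043, "wx": 0, "wy": 0, "wz": 0},
    {"fingers": -1, "x": -0.31, "y": 0.107, "z": -0.043, "wx": 0, "wy": 0, "wz": 0},
    {"fingers": -1, "x": -0.322, "y": 0.108, "z": -0.043, "wx": 0, "wy": 0, "wz": 0},
    {"fingers": -1, "x": -0.329, "y": 0.108, "z": -0.043, "wx": 0, "wy": 0, "wz": 0},
  ],
)

```text
time: 15.67
ee_pos: [0.4502, -0.111, 0.2596]
tcp_rot: [-180.0, 0.0, 83.0]
wrist_force: [-0.3, 0.3, -4.4]
opening: 0.0185
```

Call:
play_rows(
  targets=[
    {"fingers": -1, "x": 0, "y": 0, "z": 0, "wx": 0, "wy": 0, "wz": 0},
    {"fingers": -1, "x": 0, "y": 0, "z": 0, "wx": 0, "wy": 0, "wz": 0},
  ],
)

```text
time: 15.83
ee_pos: [0.4501, -0.1092, 0.26]
tcp_rot: [-180.0, -0.0, 83.0]
wrist_force: [0.0, 0.8, -3.1]
opening: 0.0184
```

Run:
```python
from h import *
o=bot.get_obs(); print(o["time"],o["ee_pos"],o["wrist_force"],o["tcp_rot"])
for n in ("scene","top","wrist"):
    c=bot.get_calibration(n); p,d=bot.camera(n); cv2.imwrite(f"pics/{n}8.png",p)
    if n=="scene": cv2.imwrite("pics/s8c.png",cv2.resize(p[190:350,250:410],(600,600),interpolation=cv2.INTER_CUBIC))
    if n=="top": cv2.imwrite("pics/t8c.png",cv2.resize(p[220:330,310:420],(600,600),interpolation=cv2.INTER_CUBIC))
    for q in ("saucer","basket"):
        z=0 if q=="saucer" else .074
        for x in bot.place_of(q,n)[:2]: print(n,q,x["confidence"],x["point"],at_z(c,x["point"],z).round(4))
```

```text
15.8333 [ 0.45009647 -0.10916902  0.25999918] [ 0.01090445  0.76777669 -3.10863862] [-1.79991551e+02 -1.39197339e-02  8.30044299e+01]
scene saucer 0.97 [314.5, 323.3] [ 0.4506 -0.1102  0.    ]
scene basket 0.58 [278.0, 319.7] [ 0.4798 -0.074   0.074 ]
scene basket 0.18 [313.4, 324.2] [ 0.3939 -0.1637  0.074 ]
top saucer 0.59 [278.8, 369.3] [ 0.445  -0.1113  0.    ]
top saucer 0.32 [271.1, 236.2] [0.4647 0.2495 0.    ]
top basket 0.6 [276.2, 372.5] [ 0.4505 -0.1128  0.074 ]
wrist basket 0.89 [219.6, 320.2] [ 0.4515 -0.1157  0.074 ]
```

View pics/s8c.png

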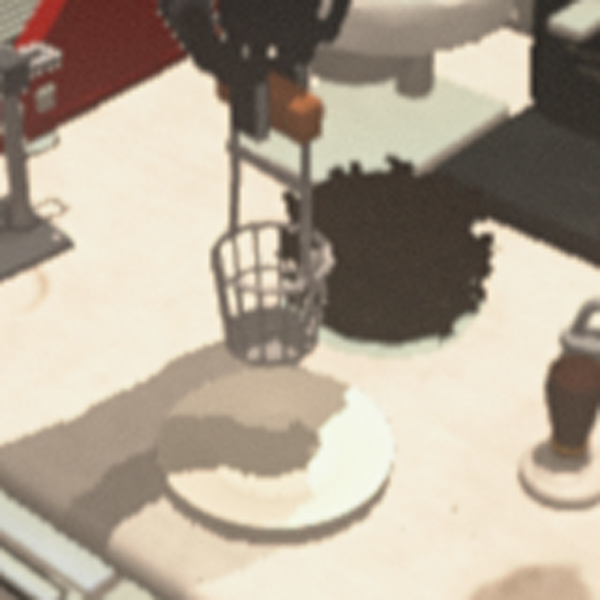

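View pics/wrist8.png

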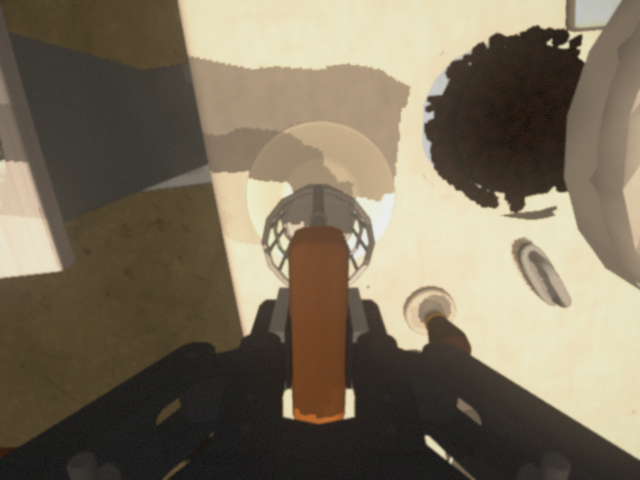

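View pics/t8c.png

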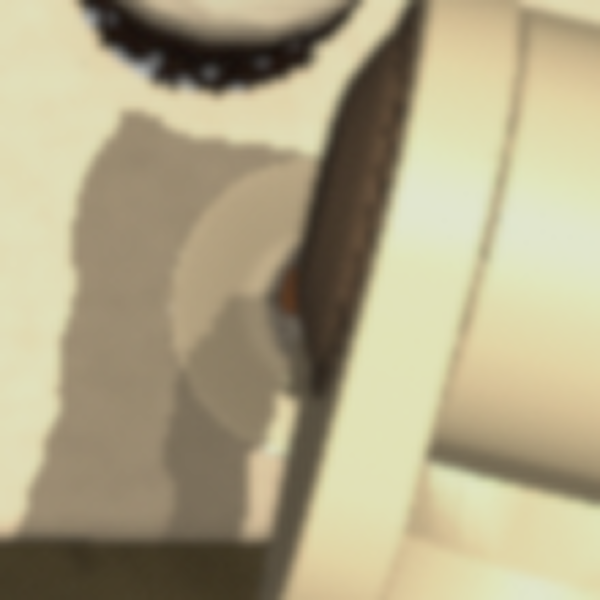

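Run:
```python
from h import *
c=bot.get_calibration("wrist"); print(at_z(c,(219.6,320.2),.1025))
K=np.array([[c["fx"],0,c["cx"]],[0,c["fy"],c["cy"]],[0,0,1]]);T=c["camera_from_world"]
t=np.linspace(0,2*np.pi,90)
for cx,cy in((.45,-.109),):
    P=np.c_[cx+.075*np.cos(t),cy+.075*np.sin(t),0*t+.019]
    u,_=cv2.projectPoints(P,cv2.Rodrigues(T[:3,:3])[0],T[:3,3],K,np.array(c["distortion"])); u=u[:,0]; print(u.min(0),u.max(0))
    p=cv2.imread("pics/wrist8.png"); cv2.polylines(p,[u.astype(np.int32)],True,(0,0,255),1)
    # basket base/rim circles
    for r,z,b in((.029,.1025,(.45,-.109)),(.036,.1625,(.45,-.109))):
        P=np.c_[b[0]+r*np.cos(t),b[1]+r*np.sin(t),0*t+z]
        u,_=cv2.projectPoints(P,cv2.Rodrigues(T[:3,:3])[0],T[:3,3],K,np.array(c["distortion"])); cv2.polylines(p,[u[:,0].astype(np.int32)],True,(0,255,0),1)
    cv2.imwrite("pics/w8o.png",cv2.resize(p[90:310,190:450],(709,600)))
```

```text
[ 0.45222785 -0.10868091  0.1025    ]
[242.26438747 120.97287848] [392.96913993 269.45215358]
```

View pics/w8o.png

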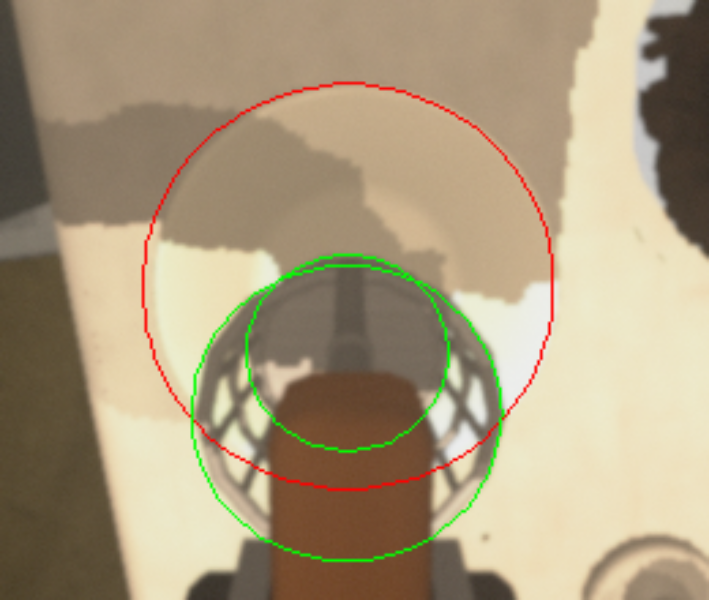

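Call:
play_rows(
  targets=[
    {"fingers": -1, "x": 0, "y": 0.001, "z": 0.015, "wx": 0, "wy": 0, "wz": 0},
    {"fingers": -1, "x": 0, "y": 0.001, "z": 0.03, "wx": 0, "wy": 0, "wz": 0},
    {"fingers": -1, "x": 0, "y": 0.001, "z": 0.045, "wx": 0, "wy": 0, "wz": 0},
    {"fingers": -1, "x": 0, "y": 0.001, "z": 0.06, "wx": 0, "wy": 0, "wz": 0},
    {"fingers": -1, "x": 0, "y": 0.001, "z": 0.07, "wx": 0, "wy": 0, "wz": 0},
    {"fingers": -1, "x": 0, "y": 0.001, "z": 0.078, "wx": 0, "wy": 0, "wz": 0},
    {"fingers": -1, "x": 0, "y": 0.001, "z": 0.081, "wx": 0, "wy": 0, "wz": 0},
    {"fingers": -1, "x": 0, "y": 0.001, "z": 0.083, "wx": 0, "wy": 0, "wz": 0},
    {"fingers": -1, "x": 0, "y": 0.001, "z": 0.083, "wx": 0, "wy": 0, "wz": 0},
  ],
)

```text
time: 17.03
ee_pos: [0.4515, -0.1092, 0.1772]
tcp_rot: [180.0, 0.0, 83.1]
wrist_force: [0.3, -0.6, -3.9]
opening: 0.0185
```

Call:
play_rows(
  targets=[
    {"fingers": -1, "x": 0, "y": 0, "z": 0.001, "wx": 0, "wy": 0, "wz": 0},
    {"fingers": -1, "x": 0, "y": 0, "z": 0.002, "wx": 0, "wy": 0, "wz": 0},
    {"fingers": -1, "x": 0, "y": 0, "z": 0.003, "wx": 0, "wy": 0, "wz": 0},
    {"fingers": -1, "x": 0, "y": 0, "z": 0.004, "wx": 0, "wy": 0, "wz": 0},
    {"fingers": -1, "x": 0, "y": 0, "z": 0.004, "wx": 0, "wy": 0, "wz": 0},
  ],
)

```text
time: 17.45
ee_pos: [0.4513, -0.1092, 0.1729]
tcp_rot: [-180.0, -0.0, 83.1]
wrist_force: [0.7, -0.7, -3.4]
opening: 0.0186
```

Call:
play_rows(
  targets=[
    {"fingers": -1, "x": 0, "y": 0, "z": 0.001, "wx": 0, "wy": 0, "wz": 0},
    {"fingers": -1, "x": 0, "y": 0, "z": 0.002, "wx": 0, "wy": 0, "wz": 0},
    {"fingers": -1, "x": 0, "y": 0, "z": 0.002, "wx": 0, "wy": 0, "wz": 0},
  ],
)

```text
time: 17.7
ee_pos: [0.4513, -0.1091, 0.1708]
tcp_rot: [-180.0, -0.0, 83.1]
wrist_force: [0.6, 0.4, -3.4]
opening: 0.0184
```

Call:
play_rows(
  targets=[
    {"fingers": -1, "x": 0, "y": 0, "z": 0.0005, "wx": 0, "wy": 0, "wz": 0},
    {"fingers": -1, "x": 0, "y": 0, "z": 0.001, "wx": 0, "wy": 0, "wz": 0},
    {"fingers": -1, "x": 0, "y": 0, "z": 0.001, "wx": 0, "wy": 0, "wz": 0},
  ],
)

```text
time: 17.95
ee_pos: [0.4513, -0.1092, 0.1699]
tcp_rot: [-180.0, -0.0, 83.1]
wrist_force: [-0.7, -0.6, -2.9]
opening: 0.0183
```

Call:
play_rows(
  targets=[
    {"fingers": -1, "x": 0, "y": 0, "z": 0.0005, "wx": 0, "wy": 0, "wz": 0},
    {"fingers": -1, "x": 0, "y": 0, "z": 0.0005, "wx": 0, "wy": 0, "wz": 0},
  ],
)

```text
time: 18.12
ee_pos: [0.4514, -0.1092, 0.1695]
tcp_rot: [180.0, -0.0, 83.1]
wrist_force: [-0.6, 0.2, -3.6]
opening: 0.0186
```

Call:
play_rows(
  targets=[
    {"fingers": -1, "x": 0, "y": 0, "z": 0.0005, "wx": 0, "wy": 0, "wz": 0},
    {"fingers": -1, "x": 0, "y": 0, "z": 0.0005, "wx": 0, "wy": 0, "wz": 0},
  ],
)

```text
time: 18.28
ee_pos: [0.4514, -0.1092, 0.1693]
tcp_rot: [180.0, 0.0, 83.1]
wrist_force: [-0.7, 0.5, 0.0]
opening: 0.0182
```

Call:
play_rows(
  targets=[
    {"fingers": -1, "x": 0, "y": 0, "z": 0, "wx": 0, "wy": 0, "wz": 0},
    {"fingers": -1, "x": 0, "y": 0, "z": 0, "wx": 0, "wy": 0, "wz": 0},
    {"fingers": -0.5, "x": 0, "y": 0, "z": 0, "wx": 0, "wy": 0, "wz": 0},
    {"fingers": -0.4, "x": 0, "y": 0, "z": 0, "wx": 0, "wy": 0, "wz": 0},
    {"fingers": -0.2, "x": 0, "y": 0, "z": 0, "wx": 0, "wy": 0, "wz": 0},
    {"fingers": 0, "x": 0, "y": 0, "z": 0, "wx": 0, "wy": 0, "wz": 0},
    {"fingers": 0.3, "x": 0, "y": 0, "z": 0, "wx": 0, "wy": 0, "wz": 0},
    {"fingers": 0.3, "x": 0, "y": 0, "z": 0, "wx": 0, "wy": 0, "wz": 0},
  ],
  grip_force=20,
)

```text
time: 18.95
ee_pos: [0.4513, -0.1092, 0.169]
tcp_rot: [180.0, -0.0, 83.1]
wrist_force: [0.3, 0.6, -0.4]
opening: 0.0556
```

Call:
play_rows(
  targets=[
    {"fingers": 0.5, "x": 0, "y": 0, "z": -0.01, "wx": 0, "wy": 0, "wz": 0},
    {"fingers": 0.5, "x": 0, "y": 0, "z": -0.025, "wx": 0, "wy": 0, "wz": 0},
    {"fingers": 0.5, "x": 0, "y": 0, "z": -0.045, "wx": 0, "wy": 0, "wz": 0},
    {"fingers": 0.5, "x": 0, "y": 0, "z": -0.07, "wx": 0, "wy": 0, "wz": 0},
    {"fingers": 0.5, "x": 0, "y": 0, "z": -0.1, "wx": 0, "wy": 0, "wz": 0},
    {"fingers": 0.5, "x": 0, "y": 0, "z": -0.12, "wx": 0, "wy": 0, "wz": 0},
    {"fingers": 0.5, "x": 0, "y": 0, "z": -0.12, "wx": 0, "wy": 0, "wz": 0},
  ],
)

```text
time: 19.53
ee_pos: [0.4522, -0.1094, 0.294]
tcp_rot: [179.6, 0.0, 83.1]
wrist_force: [0.9, -1.0, 1.0]
opening: 0.0639
```

Run:
```python
from h import *
o=bot.get_obs(); print(o["time"],o["ee_pos"],o["wrist_force"],o["opening"])
c=bot.get_calibration("wrist"); p,d=bot.camera("wrist"); cv2.imwrite("pics/w9.png",p)
for q,z in(("basket",.012),("grip",.177)):
    for x in bot.place_of(q,"wrist")[:1]: print(q,x["confidence"],x["point"],at_z(c,x["point"],z).round(4))
p,d=bot.camera("scene"); cv2.imwrite("pics/s9.png",p)
```

```text
19.5333 [ 0.45216682 -0.109362    0.29397994] [ 0.9473126  -0.99121461  1.023735  ] 0.06388172364700445
basket 0.6 [191.5, 319.3] [ 0.4553 -0.1099  0.012 ]
grip 0.94 [233.4, 316.9] [ 0.4524 -0.1085  0.177 ]
```

View pics/w9.png

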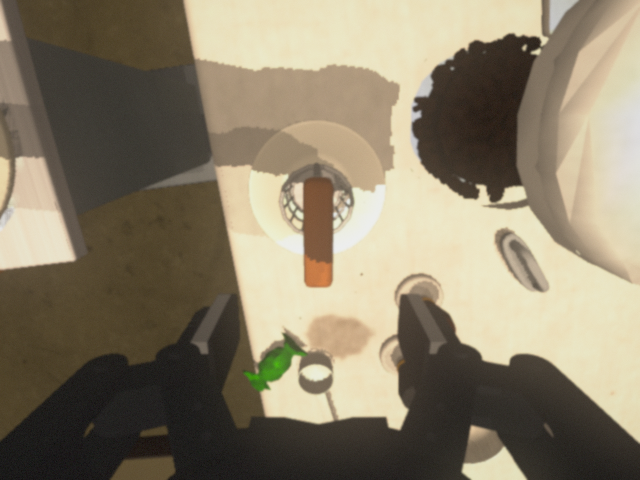

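View pics/s9.png

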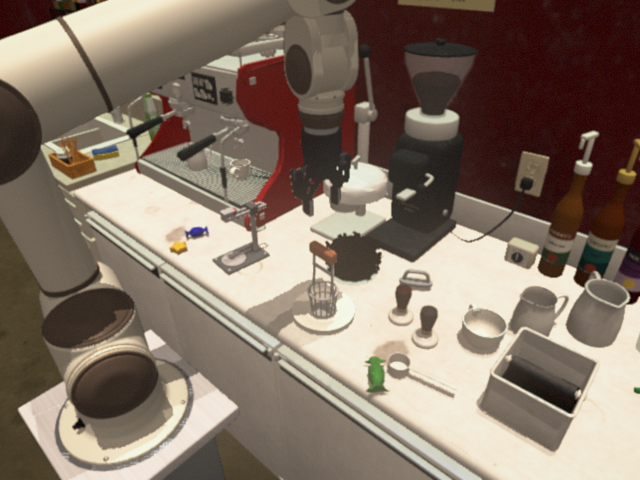

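The basket stands upright in the middle of the saucer: the wrist view puts the saucer centre near (317,188) and the basket near (317,195). The gripper is clear above it, so I'm handing in.

Call:
play_rows(
  targets=[
    {"fingers": 0.5, "x": 0, "y": 0, "z": 0, "wx": 0, "wy": 0, "wz": 0},
    {"fingers": 0.5, "x": 0, "y": 0, "z": 0, "wx": 0, "wy": 0, "wz": 0},
    {"fingers": 0.5, "x": 0, "y": 0, "z": 0, "wx": 0, "wy": 0, "wz": 0},
  ],
)

```text
time: 19.98
ee_pos: [0.4511, -0.1091, 0.2884]
tcp_rot: [-179.9, -0.0, 83.1]
wrist_force: [0.1, -0.1, 0.5]
opening: 0.0639
```

```bash
python3 -c "
from workcell import bot
print(bot.get_obs()['wrist_force']); print(bot.job_done())"
```

```text
[ 0.12691397 -0.10874748  0.48609121]
the job is handed in; nothing more can be done
None
```

The basket is off the hook and stands upright and released in the middle of the white saucer. I handed the job in at about 20 s; no verdict is reported.

- **Unhooking:** I gripped the wooden grip and lifted the basket about 1.5 mm to take its weight off the rails. I then pressed back about 29 mm in all. The keeper pushed back with about 4 N at first. At the hard stop the force rose to about 10 N while the tool almost stopped moving.
- **Lift with the press kept up:** The basket came up 27 mm without jamming. The press eased from about 10 N to 5 N, then to nothing as the bar rose above the keeper. I then moved it forward past the nose before rising.
- **Set-down:** It touched the saucer with about 3.5 N. After release, the cameras put the basket within about 5 mm of the saucer's centre, and the wrist force was near zero.
- **Bystanders:** The last pictures show the things round about where they were. I checked that by eye only and did not measure it again.
- **Disagreements:**
  - The hard stop came about 10.5 mm after first contact, against 9 mm expected. I put that down to the basket tilting slightly in the grip.
  - Before the grasp, the cameras disagreed by up to 6 mm on the grip's position along its length, which did not affect the grasp.
  - The basket's network readings from the scene camera were off by about 40 mm or more, so I placed the basket from the wrist view.

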